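# Dock the flight battery for charging

## Robot

A 6-joint arm with a two-finger parallel gripper is mounted at the origin on the work surface. World frame = base frame: x ahead of the robot, y to its left, z up, the work surface at z = 0. Lengths are in m, angles in rad, forces in N, time in s.
With the tool pointing down it reaches from about 0.35 to 0.875 m from the base axis. Payload 4.2 kg.
Tool frame: the origin (TCP) lies between the finger pads; the fingertips stand env.nose_length ahead of it and the grasp point (between the pads) lies 6 mm ahead of it (env.nose_length is the distance from the TCP to the fingertips, in m); z points along the fingers, y is the direction in which the jaws open and shut (so a half turn about z gives the same grasp; the last joint's range is limited). The gripper opens to 85 mm and grips with 20 to 120 N. Pads are 22 mm wide; open, the fingers measure 114 mm over their backs; the gripper's body (76 mm by 85 mm) begins 54 mm behind the grasp point. The pads swing forward as they close: fully open they stand 13 mm farther back than shut.
Start: joints at [1.414, 0.385, 0.008, 0, -1.194, -0.259], TCP at [0.252, 0.572, 0.256] pointing down, gripper open.
Joint ranges: [-3.14, 3.14], [-1.21, 2.06], [-1.07, 1.41], [-3.16, 2.05], [-2.99, -0.16], [-3.1, 3.1]. Speed limits (rad/s): [2.79, 2.79, 3.14, 3.14, 3.14, 3.14].

## Interface

Orientations are given as a rotation vector (axis times angle).
In Python, from cell import env gives the robot as it stands.
- The arm moves only by the tool move_arm, never from a script. Its argument "plan" is a list that holds one entry, the list of rows, each a list of 4 numbers: the shift along the tool's x, y, z in mm, then the turn about the tool's z in degrees. A call has 1 to 12 rows; each row shifts and turns the commanded pose from where the row before left it, along the tool's axes as they then stand; what a row does not reach is not made up. A row lasts 1/10 s, in which the tool goes at most 50 mm and 8.59 degrees, less where a joint would pass 70% of its speed; a pose out of reach is approached as far as the arm can. A call with a gripper value outside its range is refused whole. "jaw" is the opening, from 0 (shut) to 1 (fully open), set as the call begins (left out, the last holds). The fingers move at their own pace and stop on an object; the grip force is fixed at half the most. Time passes only in rows, so rows that do not move let the fingers close. It gives the time, the measured TCP pose, the force and the opening at its end, in the units of the state.
- env.state(): the state, without advancing time (a new reading comes with each control period).
- env.capture(name): name is "side" or "top" or "wrist"; returns a dict with "frame" (480x640x3 uint8, red, green, blue), "vertical_fov" (degrees; the focal length in pixels is half the picture's height over the tangent of half this angle, whatever the lens; pixels are square), "cx", "cy" (the principal point, pixels), "rvec" (rotation vector, rad) and "tvec" (3), from world to camera coordinates, as OpenCV has them. Camera axes: x right, y down, z forward; pixel columns grow to the right and rows downward; lengths in m; the calibration is good to about 2 mm. A picture is of the moment at which its call begins. There is no depth.
- env.sign_off(): hands the job in, once; it reports no verdict.
The state is a dict: "time_s": time; "q": joint angles; "qd": joint speeds; "joint_efforts": joint torques, N m; "tcp_pos": TCP position; "orientation": TCP orientation; "wrist_force": force on the tool from outside, world axes, zero at the start; "moment": the same for the moment, N m; "width": opening from 0.0 (shut) to 1.0 (fully open).
Only numpy, scipy, OpenCV 4.12 (cv2) and the standard library are available. Lean on these libraries where they do the work, as an engineer would, in place of code of your own. Each camera call takes 0.05 s, during which the arm holds its last target.

## Task

Push the drone's flight battery, flat on the dock, straight down the lane between the two guide rails until it is fully home against the head of the charging dock, with neither the battery nor the robot touching either rail; never lift or tip the battery. Then press the round button on top of the dock's head all the way down to start the charge and let go of it, leaving the battery home and the things around it undisturbed.

Things in the scene. Friction and masses are not known exactly. Their poses are not given: they have to be found in the camera images.
- dock: Fixed charging dock. Origin on the table below the lane's mouth, on its centre line; x = push direction (roughly world +y), y left, z up. Aluminium deck x -170..200, 170 wide, top at z 6. Open apron x -170..0, then lane x 0..120, 112 clear between rails (y -56..56). Black head x 120..195, 150 wide, top at z 55; its flat face at x 120 is the end stop.
- dock_home (a point): Where the battery's origin lies when it is home: on the deck's top, dock x = 65, y = 0. Axes as the dock's.
- rail_left: Fixed dark steel rail on the +y side of the lane, 120 long x 8 wide x 14 high (top 20 above the table), inner face at dock y = +56. Origin under its centre, axes as the dock's. Must not be touched.
- rail_right: The same on the -y side, inner face at dock y = -56. Must not be touched.
- pack: Loose flight battery: grey plastic box 110 (x) x 94 (y) x 42 high, black panel on top, edges rounded by 4, 0.4 to 0.65 kg. Origin at the centre of its underside, x = its front (contacts), z up. Starts on the apron short of the lane's mouth, up to 22 mm off the centre line and turned by up to 0.2 rad. Slides with friction; stops when not pushed.
- charge (a joint): Push button: 0 = up, 0.006 m = fully down (about 5 N); springs back.
- charge_top (a point): Centre of the top of the button (grey cap 30 dia, in a black housing) on top of the dock's head; presses straight down by 6 mm.
- motor: small dark steel drone motor standing upright, 28 dia x 27 high plus a 12 mm shaft, on the table beside the lane on the side where dock y is positive; bystander. Origin in its middle on the underside.
- driver: screwdriver with black handle, 160 long, lying on the table beside the lane on the side where dock y is negative; bystander. Origin about its middle.
- jar: clear screw-top jar, 38 dia x 50 high, on the table beside the apron where dock y is negative; bystander. Origin in its middle on the underside.
- carton: small brown drink carton 45 x 55 x 110 high, standing beyond the head of the dock; bystander. Origin in its middle on the underside.
- mouse: black computer mouse, about 100 x 60 x 32 high; bystander. Origin in its middle on the underside.
- phone: black phone lying flat, 150 x 72 x 9; bystander. Origin in its middle on the underside.
- prop: black three-bladed propeller lying flat, 130 dia; bystander. Origin in its middle on the underside.
- mug: white mug, 80 dia x 90 high; bystander. Origin in its middle on the underside.
Mind the look-alikes: they are no part of the job. Several things have the shape of the pack; the one meant has the colours described above.

How it is judged:
By the outcome, as a careful person would: the job done as asked, in the order asked, and still so for the second after the job is handed in, with the robot touching nothing.
It also fails if it takes over 72 s, if anything falls off the work surface, if the arm or the gripper's body presses on something with over 40 N, if the wrist force passes 120 N, or if a joint passes its speed limit or range.

## Working session

There is one attempt and no reset: what is moved stays moved. The work goes in short steps, Python scripts to look and compute and a tool call to move; the robot and the scene stay as the last step left them, time stands still between calls to the robot, and variables do not carry over. Pictures are saved under pics/ and viewed, and the job is handed in when it is done.

Besides the shell and the picture viewer there is one more tool, called after ">>>" as name(argument=value, ...) on one line, values as JSON. move_arm: Moves the arm, as the interface text tells. Its arguments: {"type":"object","properties":{"plan":{"type":"array","items":{"type":"array","items":{"type":"array","items":{"type":"number"}}}},"jaw":{"type":"number"}},"required":["plan"]}

```bash
mkdir -p pics; ls; cat > h.py <<'E'
import numpy as np, cv2, pickle
from cell import env
def cap(n,f):
    c=env.capture(n); cv2.imwrite(f'pics/{f}.png',cv2.cvtColor(c['frame'],cv2.COLOR_RGB2BGR)); pickle.dump(c,open(f'pics/{f}.pkl','wb')); return c
def KRT(c):
    f=240/np.tan(np.radians(c['vertical_fov'])/2)
    K=np.array([[f,0,c['cx']],[0,f,c['cy']],[0,0,1]]); R=cv2.Rodrigues(np.array(c['rvec'],float))[0]; return K,R,np.array(c['tvec'],float)
def ray(c,u,v,z):
    K,R,t=KRT(c); d=R.T@np.linalg.inv(K)@[u,v,1]; o=-R.T@t; return o+d*(z-o[2])/d[2]
def proj(c,P):
    K,R,t=KRT(c); p=(K@(R@np.atleast_2d(P).T+t[:,None])).T; return p[:,:2]/p[:,2:]
E
python3 - <<'E'
from h import *
for n in ['top','side','wrist']:
    c=cap(n,n+'0'); print(n,c['vertical_fov'],c['cx'],c['cy'],[k for k in c])
    K,R,t=KRT(c); print(-R.T@t, R[2])
print(env.state(),env.nose_length)
E
```

```text
pics
top 42.37276773390097 317.00203514189826 241.54582555568066 ['frame', 'vertical_fov', 'cx', 'cy', 'rvec', 'tvec']
[0.39844276 0.02774789 1.74651785] [ 0.09944014  0.00602335 -0.99502532]
side 53.35842642373458 314.6437488758962 235.7457902369765 ['frame', 'vertical_fov', 'cx', 'cy', 'rvec', 'tvec']
[ 0.0207905  -0.48933623  0.89324605] [ 0.49741668  0.46544286 -0.73207895]
wrist 59.49659253007256 323.55683750233686 234.49707227119464 ['frame', 'vertical_fov', 'cx', 'cy', 'rvec', 'tvec']
[0.31229042 0.54389104 0.37190043] [-0.24152831  0.10463849 -0.96473564]
{'time_s': 0.15, 'q': array([ 1.41358403e+00,  3.85378020e-01,  6.93555099e-03, -3.21300238e-04,
       -1.19400097e+00, -2.58583925e-01]), 'qd': array([-2.45659525e-04, -1.42993894e-03,  2.79506849e-03,  1.97359901e-03,
        5.98236600e-05, -5.71615449e-04]), 'joint_efforts': array([-1.65571278e-04, -3.92679834e+01,  1.88582289e+01,  4.18865114e+00,
       -3.44158871e-03,  6.03078121e-07]), 'tcp_pos': array([0.25228886, 0.57138389, 0.25547691]), 'orientation': array([ 3.07228168e+00, -6.48275763e-01, -3.37276271e-04]), 'wrist_force': array([ 0.6827737 , -0.8564135 , -0.30398504]), 'moment': array([ 0.00945123, -0.00682709, -0.04113696]), 'width': 0.9974489605373567} 0.025
```

View pics/top0.png

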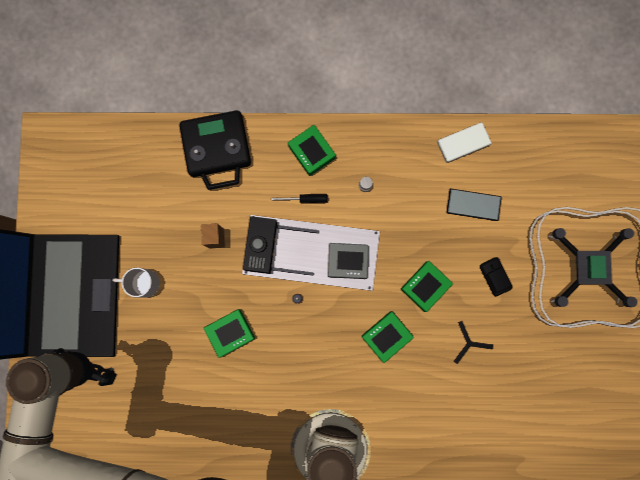

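View pics/side0.png

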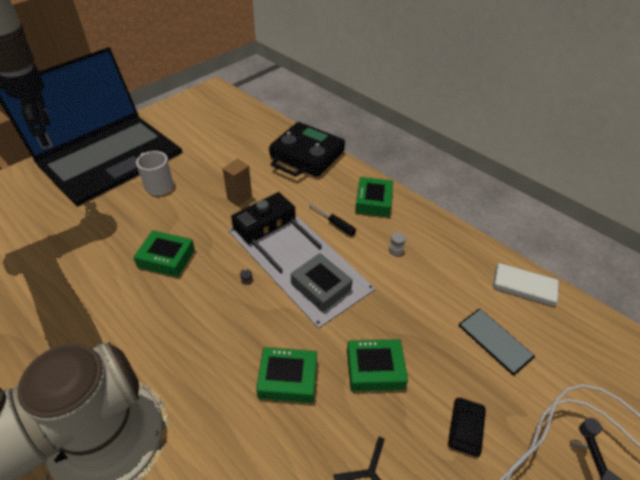

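View pics/wrist0.png

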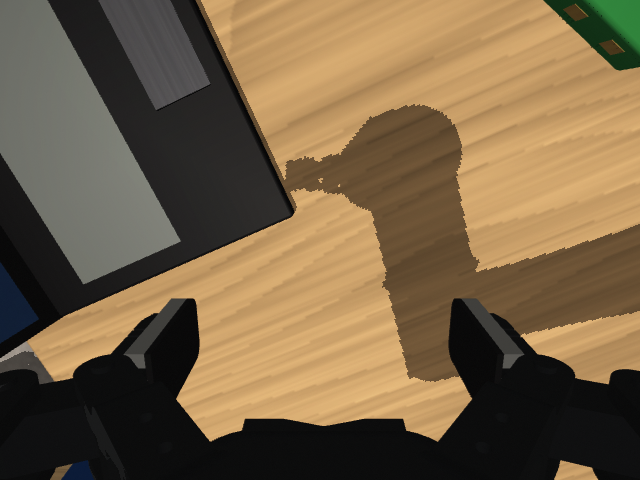

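The top view shows the grey pack on the dock at about (348,261), the head with its button at about (258,243) and the rails between them. The green boxes are look-alikes. I'll enlarge both views to measure.

```bash
python3 - <<'E'
import cv2
a=cv2.imread('pics/top0.png')[205:300,235:391]; cv2.imwrite('pics/top0c.png',cv2.resize(a,None,fx=5,fy=5,interpolation=cv2.INTER_CUBIC))
a=cv2.imread('pics/side0.png')[185:330,220:380]; cv2.imwrite('pics/side0c.png',cv2.resize(a,None,fx=4,fy=4,interpolation=cv2.INTER_CUBIC))
E
```

```text
(no output)
```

View pics/top0c.png

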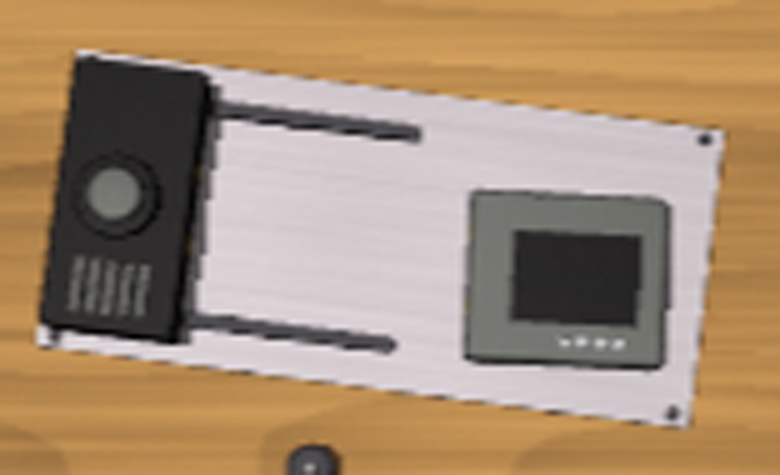

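View pics/side0c.png

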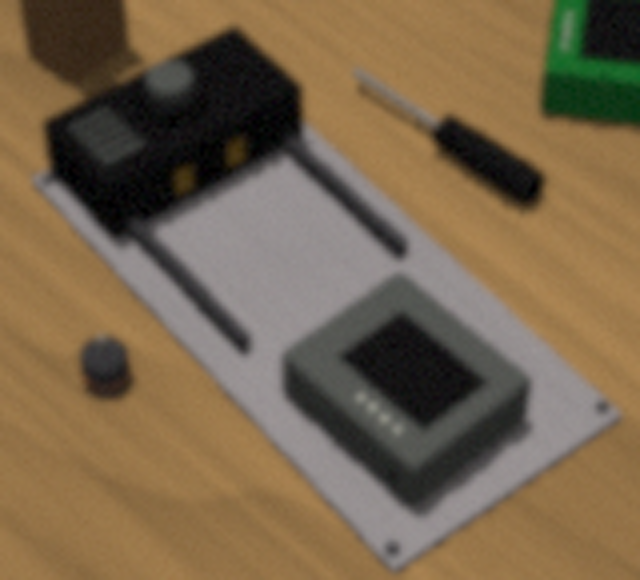

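```bash
cat > fit.py <<'E'
from h import *
from scipy.optimize import least_squares
T=pickle.load(open('pics/top0.pkl','rb'));S=pickle.load(open('pics/side0.pkl','rb'))
ct=lambda p:((np.array(p)+.5)/5-.5+[235,205]); cs=lambda p:((np.array(p)+.5)/4-.5+[220,185])
def w(p,P): # pose x,y,th ; P Nx3 mm
    c,s=np.cos(p[2]),np.sin(p[2]); P=np.asarray(P,float)/1000
    return np.c_[p[0]+c*P[:,0]-s*P[:,1],p[1]+s*P[:,0]+c*P[:,1],P[:,2]]
def fit(obs,x0):
    f=lambda p:np.concatenate([((proj(c,w(p,P))-U)).ravel() for c,P,U in obs])
    r=least_squares(f,x0); return r.x,r.fun.reshape(-1,2)
dk=[[-170,-85,6],[-170,85,6],[200,85,6],[200,-85,6]]
dT=(T,dk,ct([[722,131],[688,427],[37,347],[78,52]]))
dS=(S,dk[:3],cs([[620,415],[397,570],[36,181]]))
if __name__=='__main__':
    np.set_printoptions(suppress=True,precision=4)
    for o in ([dT],[dS],[dT,dS]):
        p,e=fit(o,[.4,.1,1.5]); print('dock',p); print(e.round(2).tolist())
    D=p
    # pack top plate corners inset by rounding
    pk=[[55,-47,48],[-55,-47,48],[-55,47,48],[55,47,48]]
    pT=(T,pk,ct([[470,188],[670,199],[665,371],[462,361]]))
    pS=(S,pk,cs([[400,271],[531,380],[416,478],[281,357]]))
    for o in ([pT],[pS],[pT,pS]):
        p,e=fit(o,[.5,-.05,1.5]); print('pack',p); print(e.round(2).tolist())
        c,s=np.cos(D[2]),np.sin(D[2]); d=p[:2]-D[:2]; print(' in dock mm',1000*(c*d[0]+s*d[1]),1000*(-s*d[0]+c*d[1]),'rad',p[2]-D[2])
    for z in (.055,.06,.065,.07):
        print(z,'button T',ray(T,*ct([113,193]),z),'S',ray(S,*cs([170,77]),z))
    print('motor',ray(T,*ct([311,465]),.03))
E
python3 fit.py
```

```text
dock [0.5401 0.0409 1.4527]
[[0.37, -0.25], [0.3, 0.37], [-0.28, 0.15], [-0.4, -0.29]]
dock [0.5419 0.0387 1.4471]
[[1.19, 0.03], [-0.32, 0.35], [-0.93, -0.85]]
dock [0.5409 0.0398 1.4516]
[[0.77, -0.47], [0.64, 0.14], [0.09, -0.22], [0.02, -0.65], [0.67, -0.28], [-0.62, 0.23], [-1.73, -0.65]]
pack [ 0.5162 -0.0473  1.5277]
[[0.14, 0.35], [0.04, 0.05], [-0.33, -0.23], [0.15, -0.16]]
 in dock mm -89.38994342858443 14.146952018780404 rad 0.07609419681279905
pack [ 0.5156 -0.0502  1.5337]
[[-0.3, 0.1], [1.18, 0.29], [-0.23, -0.46], [-0.65, 0.02]]
 in dock mm -92.40263781361818 14.432466657025195 rad 0.08211108748481788
pack [ 0.5161 -0.0489  1.5311]
[[0.66, 0.48], [0.57, 0.04], [0.31, -0.23], [0.79, -0.03], [-0.5, -0.32], [0.85, -0.1], [-0.63, -0.96], [-0.91, -0.5]]
 in dock mm -90.99413134209054 14.127347586615912 rad 0.07944822619020875
0.055 button T [0.5622 0.2022 0.055 ] S [0.5745 0.2152 0.055 ]
0.06 button T [0.5617 0.2017 0.06  ] S [0.5712 0.211  0.06  ]
0.065 button T [0.5612 0.2012 0.065 ] S [0.5679 0.2068 0.065 ]
0.07 button T [0.5607 0.2006 0.07  ] S [0.5646 0.2026 0.07  ]
motor [0.4142 0.0931 0.03  ]
```

```bash
cat >> h.py <<'E'
D=np.array([.5405,.0403,1.4520])
def d2w(x,y): c,s=np.cos(D[2]),np.sin(D[2]); return D[0]+(c*x-s*y)/1e3, D[1]+(s*x+c*y)/1e3
def w2d(X,Y):
    c,s=np.cos(D[2]),np.sin(D[2]); a=(X-D[0])*1e3;b=(Y-D[1])*1e3; return c*a+s*b,-s*a+c*b
def st():
    s=env.state(); R=cv2.Rodrigues(s['orientation'])[0]; p=s['tcp_pos']
    print('t',round(s['time_s'],2),'tcp',p.round(4),'dock',np.round(w2d(p[0],p[1]),1),'heading-dock deg',round(np.degrees(np.arctan2(R[1,0],R[0,0])-D[2]),2),'tilt',R[:,2].round(3),'F',s['wrist_force'].round(1),'w',round(s['width'],3),'q',s['q'].round(2)); return s,R
def go(x,y,z,hd=None):
    "print tool shift (mm) to dock x,y (mm), height z(mm), if tool heading-dock deg already hd"
    s,R=st()
    if hd is not None:
        h=D[2]+np.radians(hd); R=np.array([[np.cos(h),np.sin(h),0],[np.sin(h),-np.cos(h),0],[0,0,-1]])
    X,Y=d2w(x,y); print('shift',(R.T@(np.array([X,Y,z/1e3])-s['tcp_pos'])*1e3).round(1))
E
python3 - <<'E'
from h import *
go(-90,115,250,-90)
E
```

```text
t 0.15 tcp [0.2523 0.5714 0.2555] dock [493.2 349.1] heading-dock deg -107.02 tilt [-0.001 -0.002 -1.   ] F [ 0.7 -0.9 -0.3] w 0.997 q [ 1.41  0.39  0.01 -0.   -1.19 -0.26]
shift [234.1 583.2   5.5]
```

>>> move_arm(plan=[[[0,0,0,-8.5],[0,0,0,-8.5],[19,46,0,0],[19,46,0,0],[19,46,0,0],[19,46,0,0],[19,46,0,0],[19,46,0,0],[19,46,0,0],[19,46,0,0],[19,46,0,0],[19,46,0,0]]], jaw=0.6)

```text
time_s: 1.35
tcp_pos: [0.3863, 0.0905, 0.2565]
orientation: [-3.136, 0.186, -0.001]
wrist_force: [1.7, -0.6, -0.2]
width: 0.599
```

```bash
python3 - <<'E'
from h import *
go(-90,115,250,-90)
E
```

```text
t 1.35 tcp [0.3863 0.0905 0.2565] dock [ 31.5 159.1] heading-dock deg -89.97 tilt [ 0.001  0.001 -1.   ] F [ 1.7 -0.6 -0.2] w 0.599 q [ 0.64 -0.02 -0.5  -0.   -1.09  0.81]
shift [ 44.1 121.5   6.5]
```

>>> move_arm(plan=[[[11,30,0,0],[11,30,0,0],[11,30,0,0],[0,0,0,0],[0,0,0,0]]])

```text
time_s: 1.85
tcp_pos: [0.4083, -0.0014, 0.2561]
orientation: [-3.136, 0.19, 0.001]
wrist_force: [-0.5, 0.1, -0.2]
width: 0.597
```

```bash
python3 - <<'E'
from h import *
go(-90,100,45,-90)
cap('wrist','w1')
E
```

```text
t 1.85 tcp [ 0.4083 -0.0014  0.2561] dock [-57.1 126.3] heading-dock deg -90.14 tilt [-0.  0. -1.] F [-0.5  0.1 -0.2] w 0.597 q [ 0.4   0.   -0.48 -0.   -1.09  1.05]
shift [ 26.3  32.9 211.1]
```

View pics/w1.png

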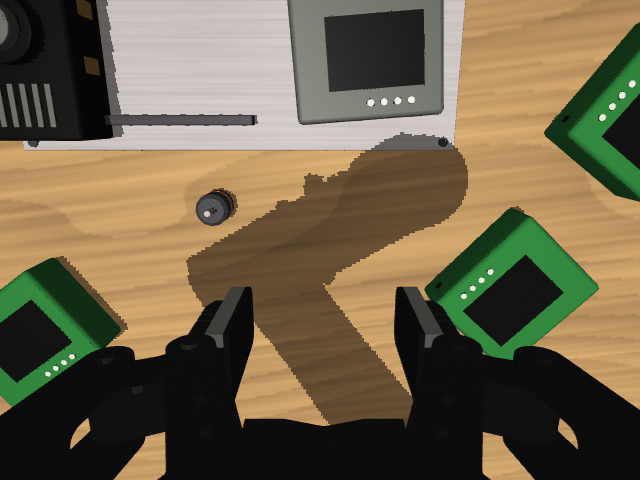

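```bash
python3 - <<'E'
from h import *
T=pickle.load(open('pics/top0.pkl','rb'));c=pickle.load(open('pics/w1.pkl','rb'))
def P(c,u,v,z): r=ray(c,u,v,z); return np.round(w2d(r[0],r[1]),1)
print('deck corner (-170,85)',P(c,455,150,.006),'edge left',P(c,24,150,.006))
print('rail end top inner/outer (0,56/64)',P(c,256,116,.02),P(c,256,124,.02),'rail at head (120,56)',P(c,108,115,.02))
print('pack +y corners',P(c,299,124,.047),P(c,443,114,.047), 'edges up',P(c,289,2,.047),P(c,443,2,.047))
for u,v in [(362,338),(388,312),(413,333),(385,362),(402,286),(430,262),(452,284),(426,311),(204,333),(255,323)]: print('green',P(T,u,v,.045))
print('jar',P(T,366,184,.05),'motor',P(T,297,299,.03))
E
```

```text
deck corner (-170,85) [-170.8   85.9] edge left [199.  85.]
rail end top inner/outer (0,56/64) [-3.5 57.5] [-3.2 63.8] rail at head (120,56) [116.   56.5]
pack +y corners [-39.7  63.6] [-147.1   56.7] edges up [-34.1 -18.8] [-141.7  -18.5]
green [-152.9  218.4]
green [-215.1  139.8]
green [-288.9  187.8]
green [-222.2  274.5]
green [-245.2   64.7]
green [-314.3  -10.2]
green [-380.4   42.4]
green [-317.6  124.3]
green [275.6 258.3]
green [141.3 214.3]
jar [-114.2 -203.8] motor [ 36.4 135.5]
```

>>> move_arm(plan=[[[13,16,0,0],[13,17,30,0],[0,0,40,0],[0,0,40,0],[0,0,40,0],[0,0,35,0],[0,0,20,0],[0,0,6,0],[0,0,0,0],[0,0,0,0]]])

```text
time_s: 2.9
tcp_pos: [0.4314, -0.0359, 0.0463]
orientation: [-3.136, 0.185, -0.003]
wrist_force: [1.0, 0.7, 1.0]
width: 0.597
```

```bash
python3 - <<'E'
from h import *
go(-91,58,45,-90)
cap('wrist','w2');cap('side','s2')
E
```

```text
t 2.9 tcp [ 0.4314 -0.0359  0.0463] dock [-88.6  99.3] heading-dock deg -89.94 tilt [ 0.002  0.    -1.   ] F [1.  0.7 1. ] w 0.597 q [ 0.3   0.36 -0.71  0.   -0.5   1.16]
shift [41.3  2.4  1.3]
```

View pics/w2.png

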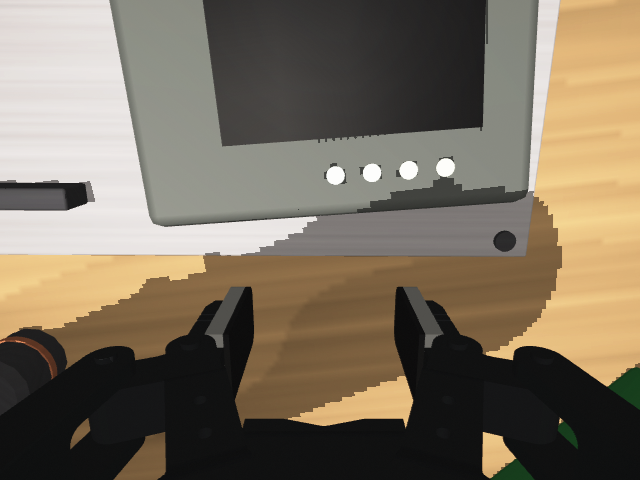

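View pics/s2.png

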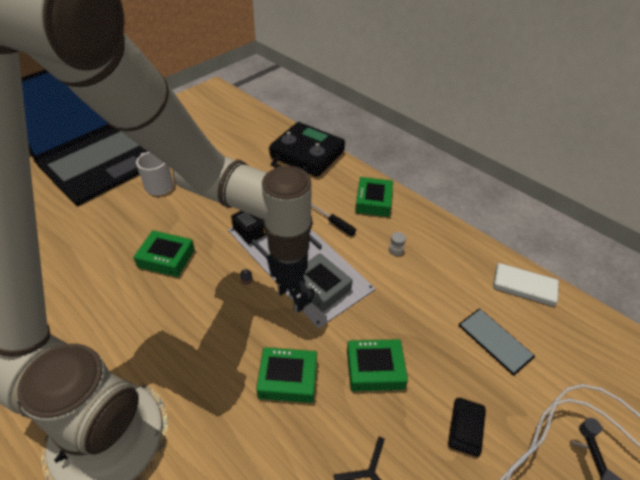

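The wrist view shows the pack ahead of both fingers, its +y face running from (150,222) to (528,198). The gripper clears everything else. Next is a slow sideways push.

>>> move_arm(plan=[[[8,0,0,0],[8,0,0,0],[5,0,0,0],[3,0,0,0],[2,0,0,0],[2,0,0,0],[2,0,0,0],[2,0,0,0],[2,0,0,0],[2,0,0,0]]])

```text
time_s: 4.0
tcp_pos: [0.4662, -0.041, 0.0451]
orientation: [3.136, -0.187, -0.0]
wrist_force: [-1.8, 1.2, -1.5]
width: 0.602
```

```bash
python3 - <<'E'
from h import *
go(-91,58,45,-90)
cap('wrist','w3')
E
```

```text
t 4.0 tcp [ 0.4662 -0.041   0.0451] dock [-89.5  64.2] heading-dock deg -90.01 tilt [-0. -0. -1.] F [-1.8  1.2 -1.5] w 0.602 q [ 0.26  0.41 -0.62 -0.   -0.54  1.19]
shift [6.2 1.5 0.1]
```

View pics/w3.png

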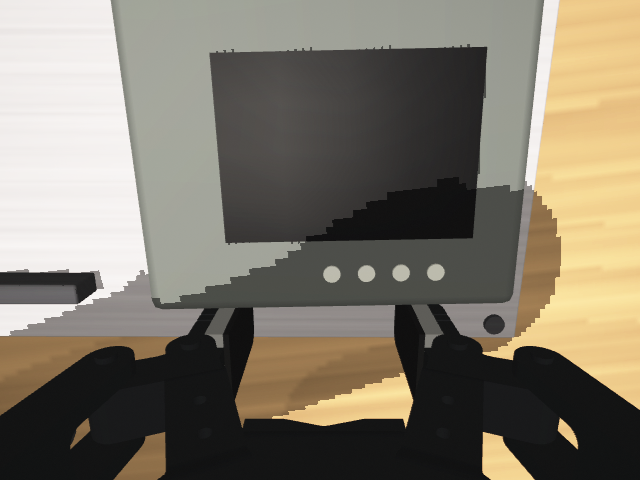

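>>> move_arm(plan=[[[1.5,0,0,0],[1.5,0,0,0],[1.5,0,0,0],[1,0,0,0],[0.5,0,0,0],[0,0,0,0],[0,0,0,0]]])

```text
time_s: 4.75
tcp_pos: [0.4719, -0.0419, 0.0453]
orientation: [3.136, -0.188, -0.001]
wrist_force: [-3.2, -1.3, -0.5]
width: 0.599
```

```bash
python3 - <<'E'
from h import *
go(-91,58,45,-90)
c=cap('wrist','w4')
E
```

```text
t 4.75 tcp [ 0.4719 -0.0419  0.0453] dock [-89.7  58.4] heading-dock deg -90.04 tilt [-0. -0. -1.] F [-3.2 -1.3 -0.5] w 0.599 q [ 0.26  0.41 -0.61  0.   -0.55  1.2 ]
shift [0.4 1.3 0.3]
```

View pics/w4.png

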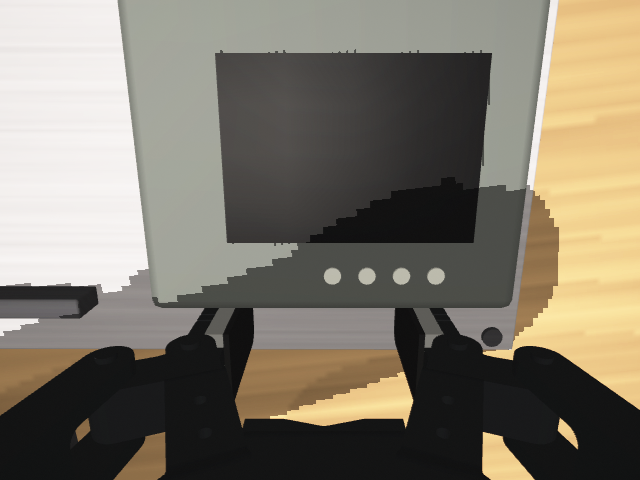

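```bash
python3 - <<'E'
from h import *
c=pickle.load(open('pics/w4.pkl','rb'))
def P(u,v,z): r=ray(c,u,v,z); return np.round(w2d(r[0],r[1]),1)
print('pack corners',P(153,304,.045),P(512,304,.045),'deck edge y85',P(50,349,.006),P(513,349,.006),'rail top inner',P(98,287,.02),P(5,286,.02))
print('LEDs',P(332,276,.048),P(436,276,.048),'panel',P(227,243,.048),P(473,243,.048),P(215,53,.048),P(492,53,.048))
E
```

```text
pack corners [-39.1  46.2] [-147.5   46.3] deck edge y85 [23.1 84.4] [-169.3   84.5] rail top inner [-8.9 51. ] [24.8 50.6]
LEDs [-93.1  36.1] [-123.1   36.1] panel [-63.4  26.2] [-132.8   26.2] [-63.4 -23.6] [-133.   -23.5]
```

```bash
python3 - <<'E'
from h import *
a=cv2.imread('pics/w4.png')[260:360,0:170]; cv2.imwrite('pics/w4c.png',cv2.resize(a,None,fx=4,fy=4,interpolation=cv2.INTER_CUBIC))
c=pickle.load(open('pics/w4.pkl','rb'))
for x,y,z in [(0,56,.02),(0,64,.02),(0,56,.006),(0,64,.006)]: print(x,y,z,((proj(c,[*d2w(x,y),z])-[0,260])*4).round())
E
```

```text
0 56 0.02 [[303. 159.]]
0 64 0.02 [[316. 239.]]
0 56 0.006 [[383. 101.]]
0 64 0.006 [[394. 175.]]
```

View pics/w4c.png

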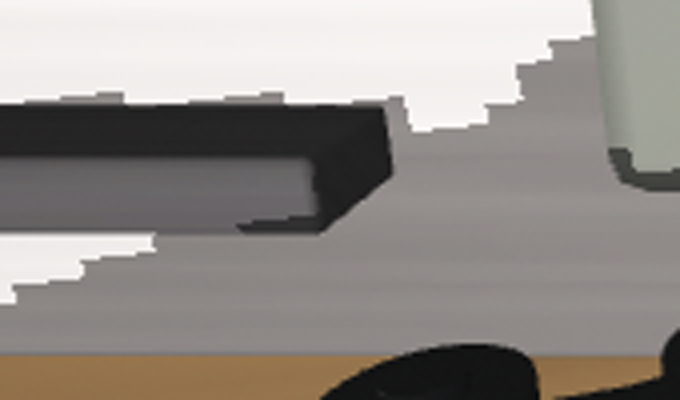

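Pack +y face lies at y≈46–47, parallel to the lane, so the centre offset is about 0–1 mm. The rail projections match the picture. I'll back off, lift and turn.

>>> move_arm(plan=[[[-6,0,0,0],[-12,0,0,0],[-12,0,0,0],[0,0,-25,0],[0,0,-35,0],[0,0,-35,0],[0,0,0,8.5],[0,0,0,8.5],[0,0,0,8.5],[0,0,0,8.5],[0,0,0,8.5],[0,0,0,8.5]]])

```text
time_s: 6.0
tcp_pos: [0.4416, -0.0379, 0.1404]
orientation: [-2.745, 1.526, -0.001]
wrist_force: [-0.8, -0.5, 0.2]
width: 0.601
```

>>> move_arm(plan=[[[0,0,0,8.5],[0,0,0,8.5],[0,0,0,8.5],[0,0,0,8.5],[0,0,0,5],[0,0,0,0],[0,0,0,0]]])

```text
time_s: 6.7
tcp_pos: [0.4419, -0.038, 0.1404]
orientation: [-2.088, 2.347, -0.0]
wrist_force: [0.2, 0.1, -0.0]
width: 0.597
```

```bash
python3 - <<'E'
from h import *
go(-190,0.5,45,-180)
E
```

```text
t 6.7 tcp [ 0.4419 -0.038   0.1404] dock [-89.5  88.7] heading-dock deg -179.89 tilt [ 0.  0. -1.] F [ 0.2  0.1 -0. ] w 0.597 q [ 0.28  0.21 -0.58 -0.   -0.78 -0.4 ]
shift [100.5 -88.2  95.4]
```

>>> move_arm(plan=[[[30,-26,0,0],[30,-26,0,0],[30,-26,0,0],[10.5,-10.2,0,0],[0,0,0,0],[0,0,35,0],[0,0,35,0],[0,0,20,0],[0,0,5.4,0],[0,0,0,0],[0,0,0,0]]])

```text
time_s: 7.8
tcp_pos: [0.5186, -0.148, 0.0461]
orientation: [-2.086, 2.347, -0.002]
wrist_force: [1.0, -0.4, 0.3]
width: 0.602
```

```bash
python3 - <<'E'
from h import *
go(-1,0,45,-180)
cap('wrist','w5');c=cap('top','t5')
a=cv2.imread('pics/t5.png')[205:300,235:391]; cv2.imwrite('pics/t5c.png',cv2.resize(a,None,fx=5,fy=5,interpolation=cv2.INTER_CUBIC))
E
```

```text
t 7.8 tcp [ 0.5186 -0.148   0.0461] dock [-189.5   -0.6] heading-dock deg -179.94 tilt [ 0.002 -0.    -1.   ] F [ 1.  -0.4  0.3] w 0.602 q [ 0.02  0.49 -0.45  0.   -0.63 -0.14]
shift [-188.5    0.6    1.1]
```

View pics/t5c.png

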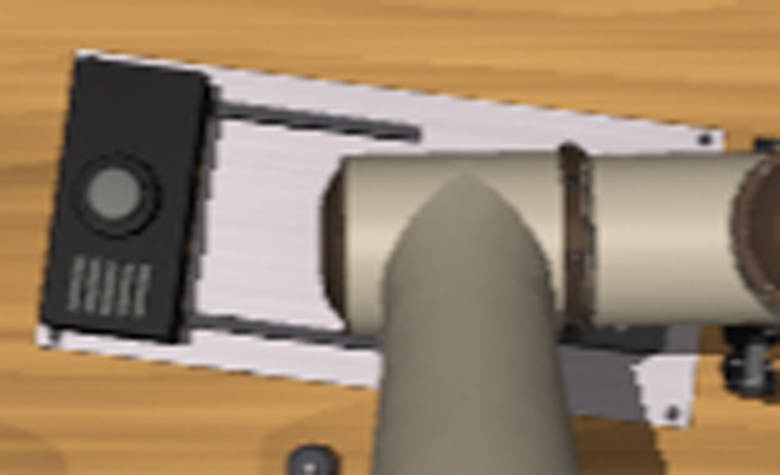

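View pics/w5.png

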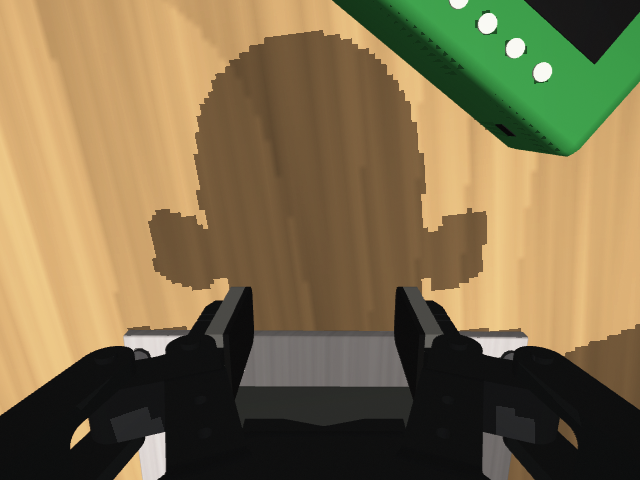

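>>> move_arm(plan=[[[-8,0,0,0],[-8,0,0,0],[-6,0,0,0],[-3,0,0,0],[-2,0,0,0],[-2,0,0,0],[-3,0,0,0],[-3,0,0,0],[-3,0,0,0],[-3,0,0,0],[-3,0,0,0],[-3,0,0,0]]])

```text
time_s: 9.1
tcp_pos: [0.5234, -0.1016, 0.0448]
orientation: [2.085, -2.35, -0.0]
wrist_force: [-0.3, -1.8, 0.1]
width: 0.601
```

```bash
python3 - <<'E'
from h import *
go(-1,0,45,-180)
cap('side','s6');cap('top','t6')
a=cv2.imread('pics/s6.png')[100:330,160:400]; cv2.imwrite('pics/s6c.png',cv2.resize(a,None,fx=3,fy=2.6,interpolation=cv2.INTER_CUBIC))
a=cv2.imread('pics/t6.png')[205:300,235:391]; cv2.imwrite('pics/t6c.png',cv2.resize(a,None,fx=5,fy=5,interpolation=cv2.INTER_CUBIC))
E
```

```text
t 9.1 tcp [ 0.5234 -0.1016  0.0448] dock [-142.9    0.2] heading-dock deg -180.02 tilt [-0. -0. -1.] F [-0.3 -1.8  0.1] w 0.601 q [ 0.11  0.48 -0.46  0.   -0.62 -0.23]
shift [-141.9   -0.2   -0.2]
```

View pics/s6c.png

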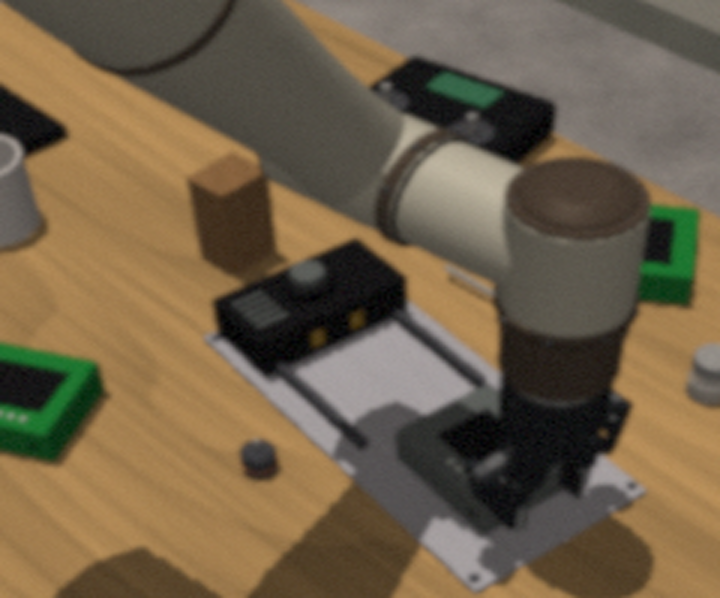

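View pics/t6c.png

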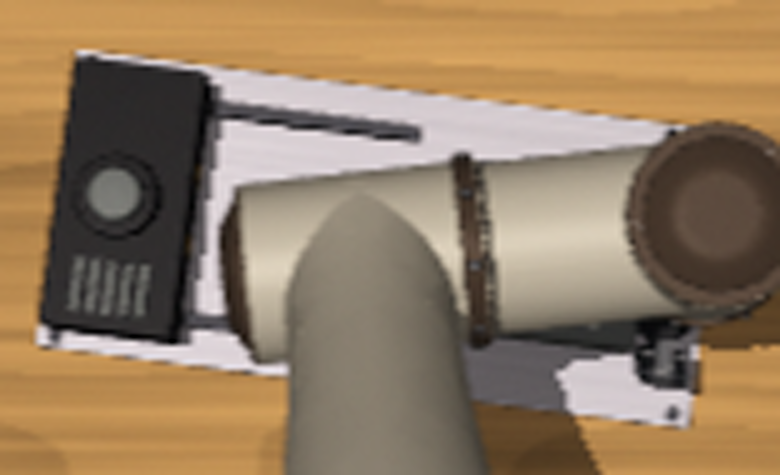

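```bash
python3 - <<'E'
from h import *
c=pickle.load(open('pics/s6.pkl','rb'))
for z in (.05,.1,.15,.2,.25,.3,.35): print(z,((proj(c,[.5234,-.1016,z])-[160,100])*[3,2.6]).round())
T=pickle.load(open('pics/top0.pkl','rb'))
for u,v in [(202,222),(222,222),(203,248),(229,236)]: r=ray(T,u,v,.11); print('carton',np.round(w2d(r[0],r[1])))
E
```

```text
0.05 [[542. 487.]]
0.1 [[546. 451.]]
0.15 [[551. 411.]]
0.2 [[556. 368.]]
0.25 [[561. 322.]]
0.3 [[567. 271.]]
0.35 [[573. 217.]]
carton [311. -36.]
carton [258. -42.]
carton [298.  33.]
carton [234.  -8.]
```

```bash
python3 - <<'E'
from h import *
c=pickle.load(open('pics/s6.pkl','rb'))
a=cv2.imread('pics/s6.png')[190:320,210:390]; k=4
a=cv2.resize(a,None,fx=k,fy=k,interpolation=cv2.INTER_CUBIC)
def L(P): 
    q=((proj(c,[[*d2w(x,y),z] for x,y,z in P])-[210,190]+.5)*k).astype(int); cv2.polylines(a,[q],True,(0,0,255),1)
x0=-131.5
L([(x0,-47,.048),(x0+110,-47,.048),(x0+110,47,.048),(x0,47,.048)])
L([(0,56,.02),(120,56,.02),(120,64,.02),(0,64,.02)]); L([(0,-56,.02),(120,-56,.02),(120,-64,.02),(0,-64,.02)])
cv2.imwrite('pics/s6o.png',a)
E
```

```text
(no output)
```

View pics/s6o.png

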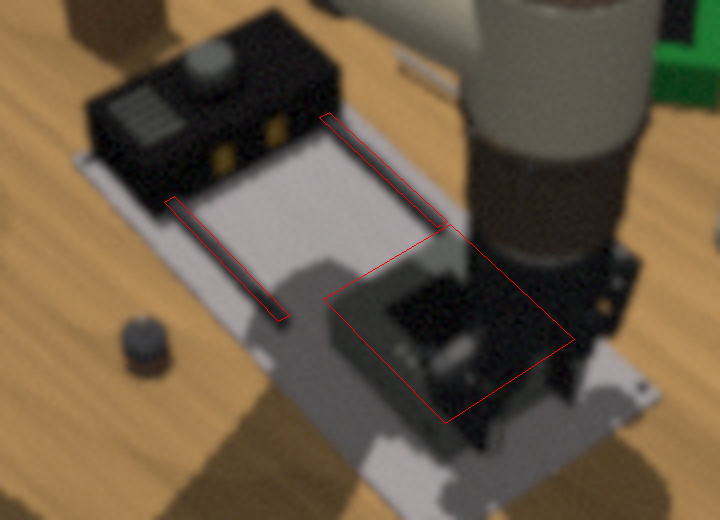

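>>> move_arm(plan=[[[-3,0,0,0],[-4,0,0,0],[-4,0,0,0],[-4,0,0,0],[-4,0,0,0],[-4,0,0,0],[-4,0,0,0],[-4,0,0,0],[-4,0,0,0],[-4,0,0,0],[-4,0,0,0],[-3,0,0,0]]])

```text
time_s: 10.4
tcp_pos: [0.529, -0.0557, 0.0449]
orientation: [2.086, -2.349, -0.0]
wrist_force: [-0.3, -2.5, -1.7]
width: 0.601
```

```bash
cat > ov.py <<'E'
import sys
from h import *
n=sys.argv[1]; x0=float(sys.argv[2]); s,_=st()
c=cap('side',n); k=4
a=cv2.imread(f'pics/{n}.png')[190:320,210:390]
a=cv2.resize(a,None,fx=k,fy=k,interpolation=cv2.INTER_CUBIC)
cv2.imwrite(f'pics/{n}c.png',a)
E
python3 ov.py s7 0
```

```text
t 10.4 tcp [ 0.529  -0.0557  0.0449] dock [-96.7   0.1] heading-dock deg -180.0 tilt [-0.  0. -1.] F [-0.3 -2.5 -1.7] w 0.601 q [ 0.2   0.48 -0.47 -0.   -0.62 -0.32]
```

View pics/s7c.png

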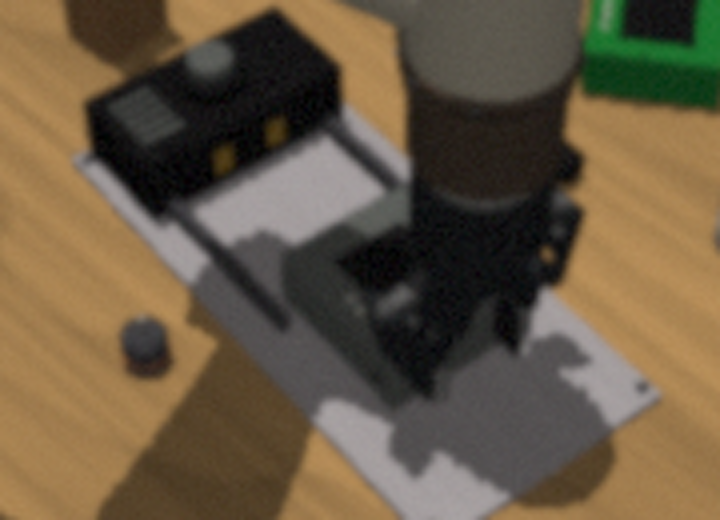

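The pack has entered the lane centred and straight, with low force. I'll continue.

>>> move_arm(plan=[[[-3,0,0,0],[-4,0,0,0],[-4,0,0,0],[-4,0,0,0],[-4,0,0,0],[-4,0,0,0],[-4,0,0,0],[-4,0,0,0],[-4,0,0,0],[-4,0,0,0],[-4,0,0,0],[-4,0,0,0]]])

```text
time_s: 11.65
tcp_pos: [0.5346, -0.0091, 0.045]
orientation: [2.085, -2.35, 0.0]
wrist_force: [-0.5, -2.9, 0.2]
width: 0.601
```

>>> move_arm(plan=[[[-4,0,0,0],[-4,0,0,0],[-4,0,0,0],[-4,0,0,0],[-4,0,0,0],[-3,0,0,0],[-3,0,0,0],[-3,0,0,0],[-2,0,0,0],[-2,0,0,0],[0,0,0,0]]])

```text
time_s: 12.75
tcp_pos: [0.5386, 0.0237, 0.0449]
orientation: [-2.085, 2.349, 0.0]
wrist_force: [-0.2, -1.7, 1.4]
width: 0.599
```

```bash
python3 ov.py s8 0
```

```text
t 12.75 tcp [0.5386 0.0237 0.0449] dock [-16.7  -0. ] heading-dock deg -180.01 tilt [ 0.  0. -1.] F [-0.2 -1.7  1.4] w 0.599 q [ 0.34  0.49 -0.45 -0.   -0.63 -0.46]
```

View pics/s8c.png

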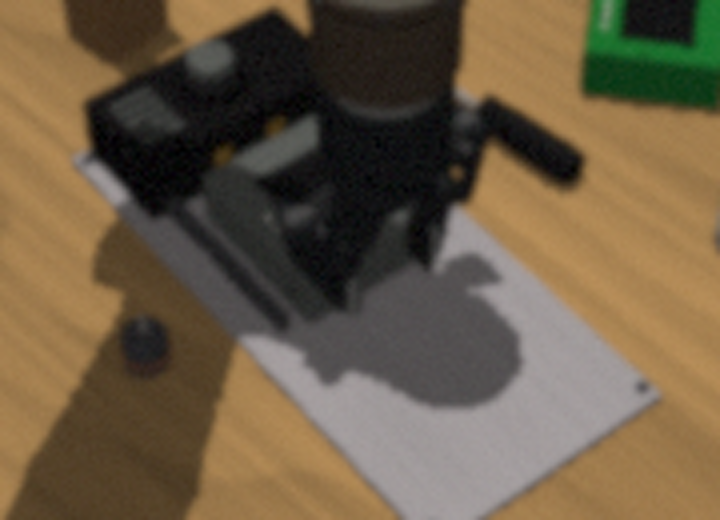

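>>> move_arm(plan=[[[-2,0,0,0],[-2,0,0,0],[-2,0,0,0],[-2,0,0,0],[-2,0,0,0],[-1.5,0,0,0],[-1,0,0,0],[-1,0,0,0]]])

```text
time_s: 13.6
tcp_pos: [0.5401, 0.0368, 0.045]
orientation: [-2.085, 2.35, -0.0]
wrist_force: [-0.4, -4.6, 1.8]
width: 0.597
```

>>> move_arm(plan=[[[-0.7,0,0,0],[-0.7,0,0,0],[0,0,0,0]]])

```text
time_s: 13.9
tcp_pos: [0.5403, 0.0383, 0.045]
orientation: [-2.085, 2.35, 0.0]
wrist_force: [-1.2, -3.3, 1.9]
width: 0.604
```

```bash
python3 ov.py s9 0
```

```text
t 13.9 tcp [0.5403 0.0383 0.045 ] dock [-2. -0.] heading-dock deg -180.01 tilt [ 0.  0. -1.] F [-1.2 -3.3  1.9] w 0.604 q [ 0.37  0.49 -0.44 -0.   -0.63 -0.49]
```

View pics/s9c.png

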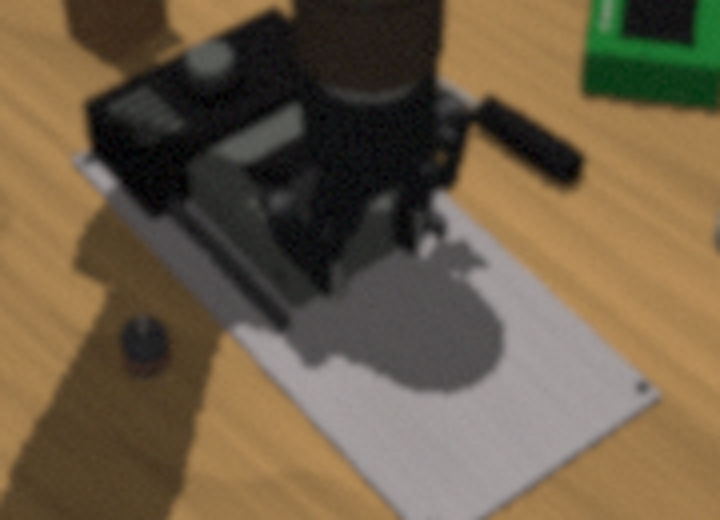

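Nearly home, so I'll go in 0.6 mm steps until the force jumps.

>>> move_arm(plan=[[[-0.6,0,0,0],[-0.6,0,0,0],[0,0,0,0]]])

```text
time_s: 14.25
tcp_pos: [0.5404, 0.0394, 0.0449]
orientation: [-2.085, 2.35, -0.0]
wrist_force: [0.0, -3.7, 2.4]
width: 0.604
```

>>> move_arm(plan=[[[-0.6,0,0,0],[-0.6,0,0,0],[0,0,0,0]]])

```text
time_s: 14.55
tcp_pos: [0.5404, 0.0402, 0.0449]
orientation: [2.085, -2.35, 0.0]
wrist_force: [-0.6, -5.7, 2.5]
width: 0.602
```

>>> move_arm(plan=[[[-0.6,0,0,0],[-0.6,0,0,0],[0,0,0,0]]])

```text
time_s: 14.85
tcp_pos: [0.5402, 0.0404, 0.0449]
orientation: [2.082, -2.349, 0.0]
wrist_force: [0.2, -10.5, 3.5]
width: 0.598
```

>>> move_arm(plan=[[[-0.6,0,0,0],[-0.6,0,0,0],[0,0,0,0]]])

```text
time_s: 15.15
tcp_pos: [0.5402, 0.0405, 0.045]
orientation: [2.081, -2.349, 0.001]
wrist_force: [0.1, -15.6, 3.2]
width: 0.6
```

```bash
python3 ov.py s10 0
```

```text
t 15.15 tcp [0.5402 0.0405 0.045 ] dock [0.1 0.3] heading-dock deg -180.1 tilt [-0.002 -0.003 -1.   ] F [  0.1 -15.6   3.2] w 0.6 q [ 0.38  0.5  -0.44  0.   -0.64 -0.5 ]
```

View pics/s10c.png

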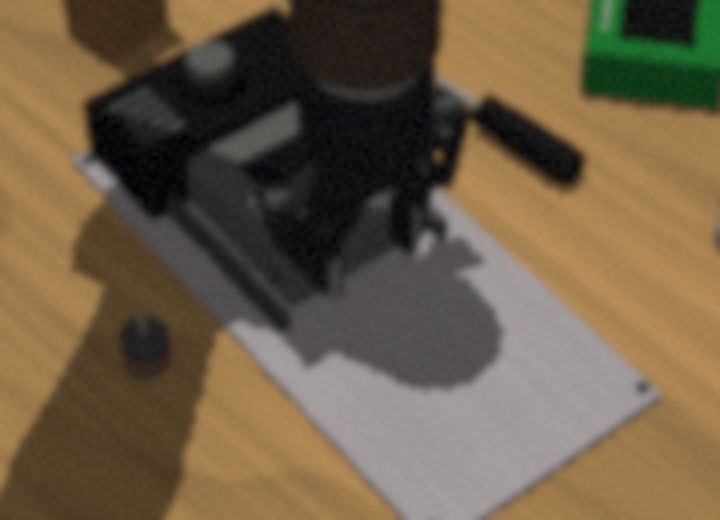

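The TCP has stopped at dock x ≈ 0 with the force rising to 16 N, so the pack is home. I'll back off straight and rise to look.

>>> move_arm(plan=[[[6,0,0,0],[10,0,0,0],[14,0,0,0],[14,0,0,0],[0,0,-30,0],[0,0,-45,0],[0,0,-45,0],[0,0,-45,0],[0,0,-20,0],[0,0,0,0],[0,0,0,0]]])

```text
time_s: 16.3
tcp_pos: [0.5351, -0.0012, 0.2296]
orientation: [-2.084, 2.35, 0.001]
wrist_force: [0.5, 0.2, 0.4]
width: 0.602
```

>>> move_arm(plan=[[[-40,0,0,0],[-45,0,0,0],[-45,0,0,0],[-40,0,0,0],[0,0,0,0],[0,0,0,0]]], jaw=0)

```text
time_s: 16.9
tcp_pos: [0.5549, 0.1683, 0.2274]
orientation: [2.084, -2.345, -0.002]
wrist_force: [0.7, -1.4, 0.4]
width: -0.001
```

```bash
python3 - <<'E'
from h import *
st(); cap('wrist','w11'); cap('side','s11')
a=cv2.imread('pics/s11.png')[170:315,210:390]; cv2.imwrite('pics/s11c.png',cv2.resize(a,None,fx=4,fy=4,interpolation=cv2.INTER_CUBIC))
E
```

```text
t 16.9 tcp [0.5549 0.1683 0.2274] dock [128.8   0.9] heading-dock deg -179.94 tilt [-0.004 -0.002 -1.   ] F [ 0.7 -1.4  0.4] w -0.001 q [ 0.57  0.33 -0.15 -0.   -1.1  -0.69]
```

View pics/w11.png

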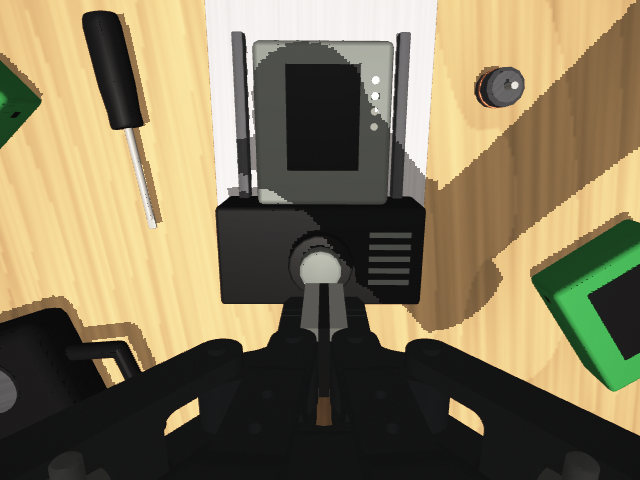

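View pics/s11c.png

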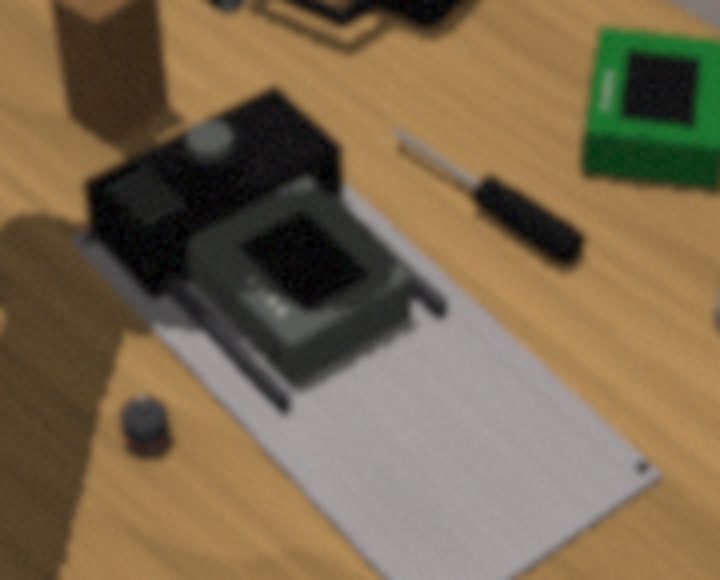

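```bash
python3 - <<'E'
from h import *
a=cv2.imread('pics/w11.png')[180:320,200:440]; cv2.imwrite('pics/w11c.png',cv2.resize(a,None,fx=3,fy=3,interpolation=cv2.INTER_CUBIC))
T=pickle.load(open('pics/top0.pkl','rb'));c=pickle.load(open('pics/w11.pkl','rb'));S=pickle.load(open('pics/side0.pkl','rb'))
def P(c,u,v,z): r=ray(c,u,v,z); return np.round(w2d(r[0],r[1]),1)
for z in (.064,.068,.072,.076): print(z,P(c,320,271,z),P(T,257.3,243.3,z),P(S,262.1,203.9,z))
K,R,t=KRT(c); Pp=R@np.array([*d2w(157,0),.07])+t; print('30mm dia px',30*K[0,0]/Pp[2]/1000, 'cam', np.round(-R.T@t,3))
print('pack top corners rear/front',P(c,253,42,.047),P(c,393,41,.047),P(c,260,202,.047),P(c,386,202,.047))
print('head front top edge', P(c,300,204,.055),'rails',P(c,401,33,.02))
E
```

```text
0.064 [ 1.642e+02 -1.000e-01] [162.   -1.3] [169.4  -8. ]
0.068 [ 1.627e+02 -1.000e-01] [161.5  -1. ] [165.8  -5.7]
0.072 [ 1.612e+02 -1.000e-01] [161.1  -0.7] [162.1  -3.5]
0.076 [ 1.598e+02 -1.000e-01] [160.6  -0.3] [158.5  -1.3]
30mm dia px 43.518329319719605 cam [0.547 0.102 0.344]
pack top corners rear/front [ 12.  -43.7] [11.2 47.6] [117.8 -43.2] [117.8  47.3]
head front top edge [117.7 -14.1] rails [ 1.4 57.3]
```

View pics/w11c.png

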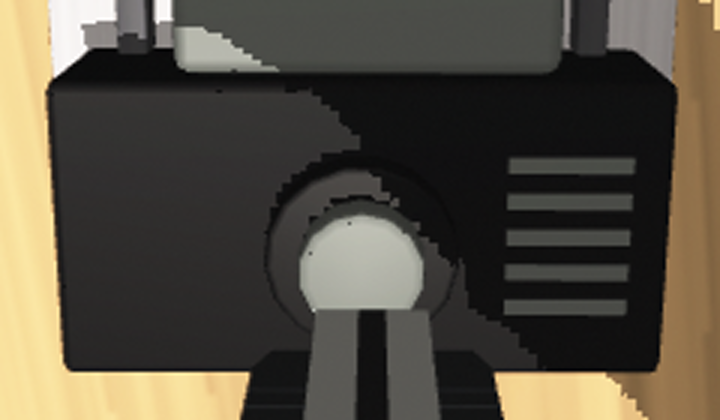

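```bash
python3 - <<'E'
from h import *
go(160.5,-0.3,115,-180)
E
```

```text
t 17.0 tcp [0.5551 0.167  0.2284] dock [127.6   0.5] heading-dock deg -180.06 tilt [-0.003 -0.001 -1.   ] F [ 0.4 -0.7  0.8] w -0.002 q [ 0.57  0.33 -0.15 -0.   -1.1  -0.69]
shift [-32.9  -0.8 113.4]
```

>>> move_arm(plan=[[[-16,-0.4,0,0],[-17,-0.4,0,0],[0,0,30,0],[0,0,35,0],[0,0,30,0],[0,0,12,0],[0,0,6,0],[0,0,0,0],[0,0,0,0],[0,0,0,0]]])

```text
time_s: 18.0
tcp_pos: [0.5613, 0.2012, 0.1185]
orientation: [-2.083, 2.347, -0.001]
wrist_force: [0.2, -0.1, 1.0]
width: -0.003
```

```bash
python3 - <<'E'
from h import *
go(160.5,-0.3,98,-180)
cap('wrist','w12'); cap('side','s12')
a=cv2.imread('pics/s12.png')[150:270,200:360]; cv2.imwrite('pics/s12c.png',cv2.resize(a,None,fx=4.5,fy=4.5,interpolation=cv2.INTER_CUBIC))
E
```

```text
t 18.0 tcp [0.5613 0.2012 0.1185] dock [162.2  -1.6] heading-dock deg -180.01 tilt [ 0.003  0.002 -1.   ] F [ 0.2 -0.1  1. ] w -0.003 q [ 0.62  0.46 -0.24  0.   -0.86 -0.73]
shift [ 1.7  1.3 20.5]
```

View pics/w12.png

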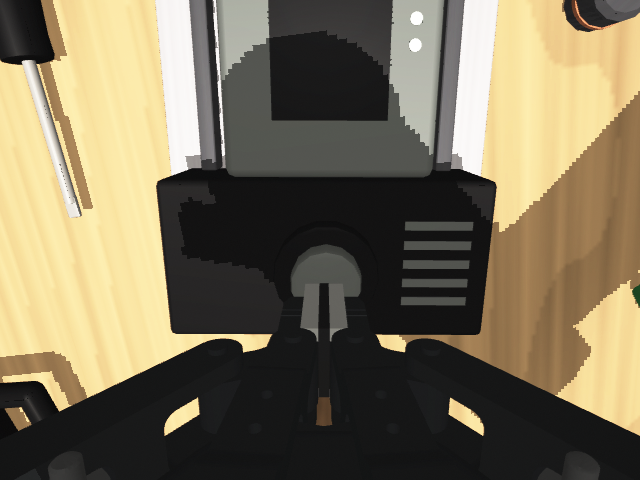

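View pics/s12c.png

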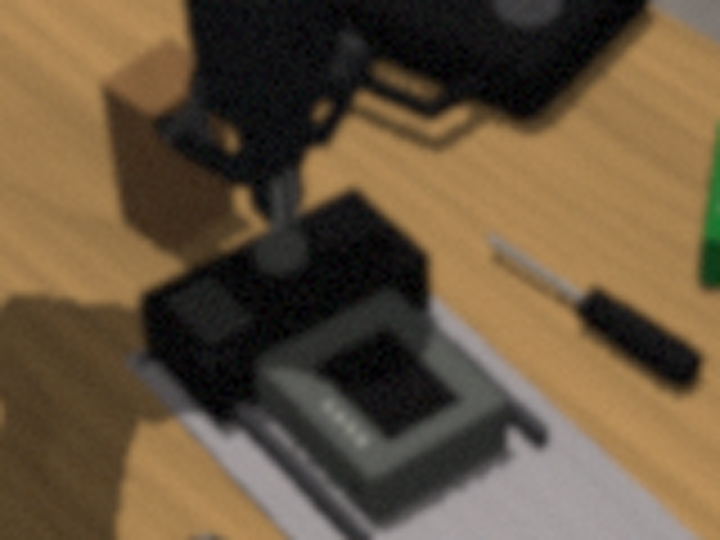

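>>> move_arm(plan=[[[1.5,1,5,0],[0,0,4,0],[0,0,3,0],[0,0,2,0],[0,0,1.5,0],[0,0,1.5,0],[0,0,1,0],[0,0,0,0]]])

```text
time_s: 18.9
tcp_pos: [0.5592, 0.1992, 0.099]
orientation: [2.085, -2.349, 0.0]
wrist_force: [-2.9, -1.5, 2.5]
width: 0.002
```

>>> move_arm(plan=[[[0,0,1,0],[0,0,1,0],[0,0,1,0],[0,0,0,0]]])

```text
time_s: 19.3
tcp_pos: [0.5592, 0.1992, 0.0962]
orientation: [2.085, -2.349, 0.0]
wrist_force: [-2.4, -1.8, 4.6]
width: 0.002
```

>>> move_arm(plan=[[[0,0,1,0],[0,0,1,0],[0,0,1,0],[0,0,0,0]]])

```text
time_s: 19.7
tcp_pos: [0.5593, 0.1992, 0.0959]
orientation: [-2.087, 2.348, -0.001]
wrist_force: [-7.7, -1.3, 18.4]
width: 0.002
```

```bash
python3 - <<'E'
from h import *
st(); cap('wrist','w13'); cap('side','s13')
a=cv2.imread('pics/s13.png')[150:270,200:360]; cv2.imwrite('pics/s13c.png',cv2.resize(a,None,fx=4.5,fy=4.5,interpolation=cv2.INTER_CUBIC))
a=cv2.imread('pics/w13.png')[150:350,180:500]; cv2.imwrite('pics/w13c.png',cv2.resize(a,None,fx=2.4,fy=2.4,interpolation=cv2.INTER_CUBIC))
E
```

```text
t 19.7 tcp [0.5593 0.1992 0.0959] dock [1.6e+02 1.0e-01] heading-dock deg -179.95 tilt [ 0.001 -0.001 -1.   ] F [-7.7 -1.3 18.4] w 0.002 q [ 0.62  0.49 -0.27  0.   -0.81 -0.73]
```

View pics/w13c.png

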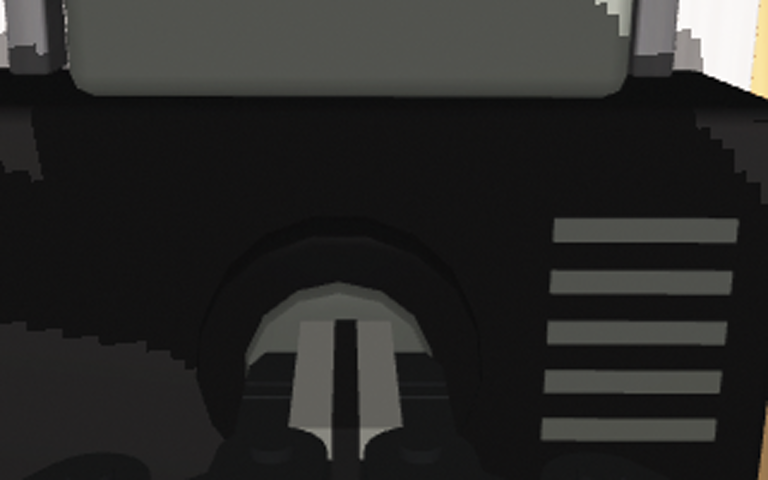

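View pics/s13c.png

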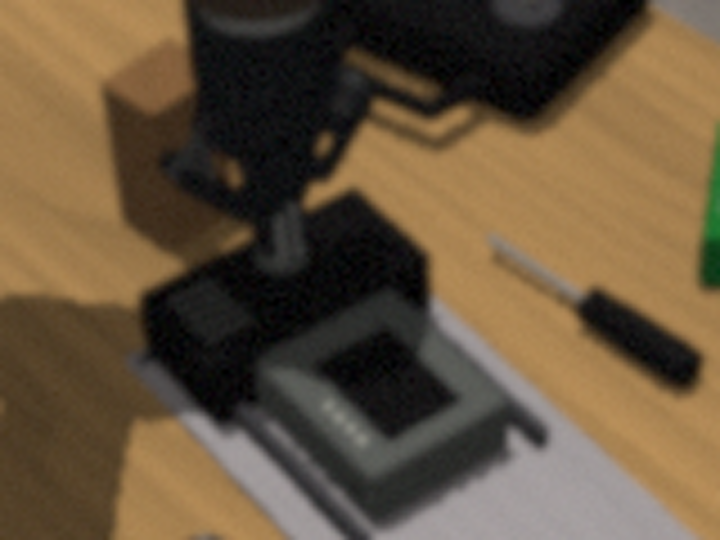

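>>> move_arm(plan=[[[0,0,1,0],[0,0,0.5,0],[0,0,0,0],[0,0,0,0]]])

```text
time_s: 20.2
tcp_pos: [0.5594, 0.1992, 0.0958]
orientation: [-2.087, 2.348, -0.002]
wrist_force: [-9.5, -2.1, 25.0]
width: 0.003
```

>>> move_arm(plan=[[[0,0,-3,0],[0,0,-3,0],[0,0,0,0]]])

```text
time_s: 20.5
tcp_pos: [0.5595, 0.1994, 0.0979]
orientation: [-2.085, 2.349, -0.0]
wrist_force: [-1.8, -0.1, 4.5]
width: -0.001
```

>>> move_arm(plan=[[[0,0,-2,0],[0,0,-2,0],[0,0,0,0]]])

```text
time_s: 20.8
tcp_pos: [0.5596, 0.1995, 0.1013]
orientation: [-2.085, 2.349, -0.0]
wrist_force: [-0.4, -0.9, 2.0]
width: 0.0
```

>>> move_arm(plan=[[[0,0,-10,0],[0,0,-25,0],[0,0,-40,0],[0,0,-40,0],[0,0,-20,0],[0,0,0,0],[0,0,0,0],[0,0,0,0]]])

```text
time_s: 21.6
tcp_pos: [0.5586, 0.1991, 0.2349]
orientation: [2.083, -2.348, -0.001]
wrist_force: [-0.4, -0.0, 0.2]
width: 0.001
```

```bash
python3 - <<'E'
from h import *
st(); cap('wrist','w14'); cap('side','s14')
a=cv2.imread('pics/s14.png')[150:315,200:390]; cv2.imwrite('pics/s14c.png',cv2.resize(a,None,fx=3.6,fy=3.6,interpolation=cv2.INTER_CUBIC))
E
```

```text
t 21.6 tcp [0.5586 0.1991 0.2349] dock [159.8   0.8] heading-dock deg -180.03 tilt [-0.003 -0.001 -1.   ] F [-0.4 -0.   0.2] w 0.001 q [ 0.61  0.35 -0.1  -0.   -1.12 -0.73]
```

View pics/w14.png

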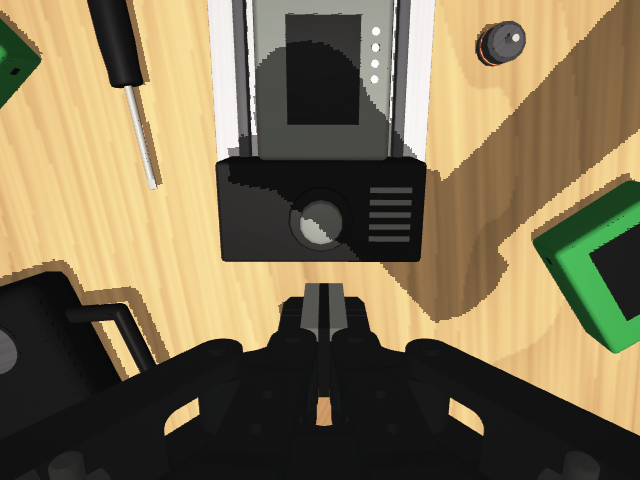

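View pics/s14c.png

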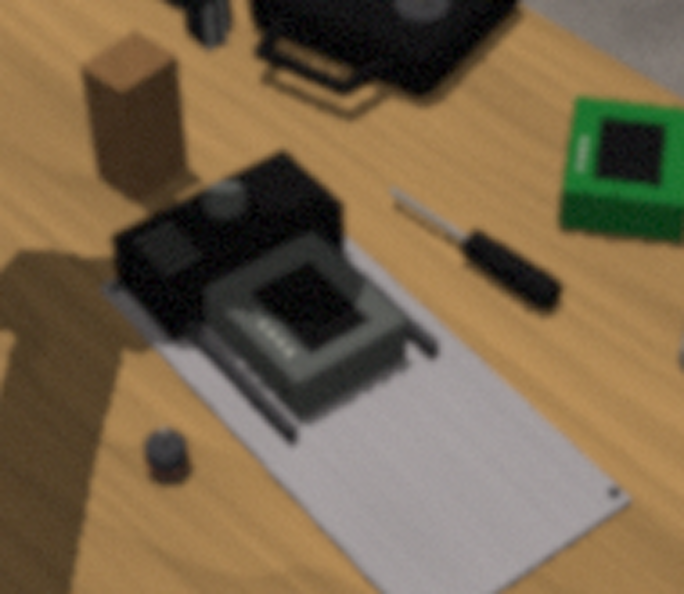

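```bash
python3 -c "
from h import *
st(); print(env.sign_off())"
```

```text
t 21.7 tcp [0.5588 0.1991 0.2348] dock [159.8   0.7] heading-dock deg -180.02 tilt [-0.003 -0.002 -1.   ] F [0.  0.4 0.4] w -0.006 q [ 0.61  0.35 -0.1  -0.   -1.12 -0.73]
the job is handed in; nothing more can be done
None
```

The battery is home against the dock's head, the charge button was pressed all the way down and let go, and the job is handed in at 21.7 s.

- **Squaring up:** I pushed the pack sideways on the apron with two fingers. That left it parallel to the lane and about 0–1 mm off the centre line.
- **Push home:** I pushed it straight down the lane from behind with both fingers. The tool stopped within about 1 mm of where home should be, and the force rose to 16 N. The pictures afterwards show the pack against the head and parallel to the rails. It is about 2 mm off centre, with roughly 7 mm clear on each side.
- **Button:** With the fingers shut I pressed until the force jumped from 4.6 N to 25 N with no further travel. As I let go, the force fell as a spring's would.
- **Final state:** The gripper is about 14 cm above the button and reads about 0 N. In the last wrist and side pictures the motor, screwdriver and carton look undisturbed. The jar, mouse, phone, propeller and mug were not checked closely at the end, but the arm did not work near them.

**Uncertainties:** The cameras disagreed on the button's height by a few mm, so I judged the full press by force and tool height (about 6 mm of travel). I saw no rail contact in the pictures or the forces, but nothing measures it directly.

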